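# Air the tea tin: double lid on, outer cap off

## Task

Fit the double lid onto the open green tea tin in one go: carry it from the red coasters by its wide brass inner lid, with the white outer cap riding on top, and lower it until the brass lid sits fully home in the tin's mouth (do not drop it). Then take only the white cap by its black knob and lift it straight up, so that the brass inner lid stays seated on the tin, which stays standing where it was. Finish still holding the cap upright about 10 cm above the tin, with the other things on the table left undisturbed.

Things in the scene. Friction and masses are not known exactly. Their poses are not given: they have to be found in the camera images.
- coasters_top (a point): centre of the top face of a fixed stack of four red plastic coasters, 90 mm across and 24 mm high; at the start the double lid stands on it
- tin_rim (a point): centre of the open mouth of the green tea tin, at rim height: an upright loose round tin, 53 mm outside diameter, 48 mm inside diameter, 78 mm high, about 0.35 kg (varies), standing on the table (z axis up)
- inner_lid_flange (a point): centre of the grip flange of the loose brass inner lid (about 0.09 kg), z up: flange 56 mm in diameter, 10 mm thick. Below it a tapered plug, 41 mm in diameter (36 mm at its foot), 12 mm deep, enters the tin's mouth until the flange rests on the rim, this point then 5 mm above the rim. On the flange a perforated boss 37 mm across, 5 mm high. On the coasters this point is 17 mm above their top
- cap_knob (a point): centre of the black upright knob (18 mm diameter, 20 mm tall) of the loose white outer cap (about 0.05 kg), z up. The knob's foot stands on the cap's flat top; the cap is a hollow cylinder, 48 mm outside, 42 mm inside, 11 mm high, open below, lying loosely over the boss with its edge on the flange; this point is then 26 mm above the flange's centre
- inner_lid: the same brass inner lid, origin at the centre of the plug's underside, 17 mm below the flange's centre
- outer_cap: the same white cap, origin at the centre of its lower edge, 21 mm below the knob's centre
- tin: the same green tin, origin at the centre of its underside
- creamer: bystander: small blue ceramic creamer, 68 mm across, 72 mm high, with a handle reaching 51 mm out towards its own +y; origin at the centre of its underside
- sugar_bowl: bystander: amber glass bowl, 100 mm across, 60 mm high; origin at the centre of its underside
- jam_jar: bystander: amber jam jar, 70 mm across, 100 mm high; origin at the centre of its underside
- tea_glass: bystander: tea glass in a steel holder, 66 mm across, 100 mm high; origin at the centre of its underside
Things that resemble listed ones, but are neither listed nor needed, are in the scene too. Of the things like the inner_lid, leave any that is orange or purple; of the rest the smaller one is meant.

How it is judged:
By the outcome, as a careful person would: the job done as asked, in the order asked, and still so for the second after the job is handed in, while the arm keeps its last pose, push and grip.
It also fails if it takes over 51 s, if anything falls off the work surface, if the arm or the gripper's body presses on something with over 40 N, if the wrist force passes 120 N, or if a joint passes its speed limit or range.

## Robot

A 6-joint arm with a two-finger parallel gripper is mounted at the origin on the work surface. World frame = base frame: x ahead of the robot, y to its left, z up, the work surface at z = 0. Lengths are in m, angles in degrees, forces in N, time in s.
With the tool pointing down it reaches from about 0.35 to 0.875 m from the base axis. Payload 4.2 kg.
Tool frame: the origin (TCP) lies midway between the tips of the shut fingers; the grasp point (between the pads) lies 19 mm behind it; z points along the fingers, y is the direction in which the jaws open and shut (so a half turn about z gives the same grasp; the last joint's range is limited). The gripper opens to 87 mm and grips with 3 to 60 N. Pads are 19 mm wide; open, the fingers measure 117 mm over their backs; the gripper's body (75 mm by 190 mm) begins 51 mm behind the grasp point.
Start: joints at [81.452, 22.042, 0.453, 0, -68.411, -14.817], TCP at [0.248, 0.574, 0.223] pointing down, gripper open.
Joint ranges: [-179.83, 179.83], [-69.29, 118.12], [-61.27, 80.66], [-181.25, 117.63], [-171.15, -9.14], [-177.46, 177.46]. Speed limits (degrees/s): [159.86, 159.86, 180, 180, 180, 180].

## Interface

Orientations are given as a 3x3 rotation matrix whose columns are the frame's x, y, z axes.
In Python, from station import sense, capture, get_calibration, finish_job, spot_in, spot_point gives the robot as it stands.
- The arm moves only by the shell command python3 -m inch 'ROWS'. ROWS is JSON, a list of rows, each an object with "fingers": the finger opening in cm, from 0 to 8.7; "delta_pos": the shift along the tool's x, y, z in cm, a list of three; "spin": the turn about the tool's z in degrees. In form: [{"fingers": fingers, "delta_pos": [dx, dy, dz], "spin": spin}, ...]. A call has 1 to 20 rows; each row is the pose to reach, as a shift and turn from the pose commanded when the call began, along the tool's axes at that moment; what a row does not reach only later rows make up. A row lasts 1/10 s, in which the tool goes at most 50 mm and 8.59 degrees, less where a joint would pass 70% of its speed; a pose out of reach is approached as far as the arm can. A call with a gripper value outside its range is refused whole. The fingers move at their own pace and stop on an object; the grip force is fixed at half the most. Time passes only in rows, so rows that repeat a pose let the fingers close. It gives the time, the measured TCP pose, the force and the opening at its end, in the units of the state.
- sense(): the state, without advancing time (a new reading comes with each control period).
- capture(name): name is "scene" or "top" or "wrist"; returns the picture (420x560x3 uint8, red, green, blue); there is no depth.
- get_calibration(name): a dict with "K" (3x3 intrinsics, pixels), "dist" ([k1, k2, p1, p2, k3] as OpenCV has them; the pictures are not rectified), "T" (4x4, takes a point from camera to world coordinates). Camera axes: x right, y up, looking along -z (the intrinsics and any distortion apply to the point x, -y, -z); pixel columns grow to the right and rows downward; lengths in m; the calibration is good to about 2 mm. A picture is of the moment at which its call begins: read the wrist's pose just before it. get_calibration takes no time and is no camera call; for the wrist camera it gives the pose at the moment of the call.
- finish_job(): hands the job in, once; it reports no verdict.
Trained networks look in the newest picture that a camera, given by its name, has taken for a name from the list of things; names that differ only in an ending like _2 or _b are one class to them, and where a whole thing is asked for, a point or a joint stands for the part that bears it (a point fixed in the world has none). Each returns a list of dicts, best first, with "conf" (0 to 1); they miss things now and then, are a little off and sometimes report something else, mostly with a low value. They report only what shows in the picture. A call takes as long as a camera call. They do not tell look-alikes from the thing itself.
- spot_in(camera, target): "extent" ([left, top, right, bottom] as shares, 0 to 1, of the picture: columns of its width, rows of its height, round what is visible of it).
- spot_point(camera, target): "location" ([column, row] as shares, 0 to 1, of the picture: columns of its width, rows of its height: a listed point, or the origin of a listed thing).
The state is a dict: "time_s": time; "joints": joint angles; "joint_velocities": joint speeds; "effort": joint torques, N m; "tcp_pos": TCP position; "ee_rot": TCP orientation; "wrist_force": force on the tool from outside, world axes, zero at the start; "moment": the same for the moment, N m; "gripper_width": opening from 0.0 (shut) to 1.0 (fully open).
Only numpy, scipy, OpenCV 4.12 (cv2) and the standard library are available. Lean on these libraries where they do the work, as an engineer would, in place of code of your own. Each camera call takes 0.05 s, during which the arm holds its last target.

## Working session

There is one attempt and no reset: what is moved stays moved. The work goes in short steps, Python scripts to look and compute and a shell command to move; the robot and the scene stay as the last step left them, time stands still between calls to the robot, and variables do not carry over. Pictures are saved under pics/ and viewed, and the job is handed in when it is done.

```bash
mkdir -p pics; ls
cat > h.py <<'E'
import numpy as np, cv2
from station import sense, capture, get_calibration, finish_job, spot_in, spot_point
def snap(n,f):
    im=capture(n); cv2.imwrite('pics/'+f,im[:,:,::-1]); return im
def ray(n,px,cal=None):
    c=cal or get_calibration(n); K=np.array(c['K'],float);T=np.array(c['T'],float)
    p=cv2.undistortPoints(np.array([[px]],float),K,np.array(c['dist'],float))[0,0]
    d=T[:3,:3]@np.array([p[0],-p[1],-1.]); return T[:3,3],d
def atz(n,px,z,cal=None):
    o,d=ray(n,px,cal); return o+d*(z-o[2])/d[2]
def proj(n,P,cal=None):
    c=cal or get_calibration(n); K=np.array(c['K'],float);T=np.array(c['T'],float)
    q=(np.atleast_2d(P)-T[:3,3])@T[:3,:3]; q=q*[1,-1,-1]
    return cv2.projectPoints(q,np.zeros(3),np.zeros(3),K,np.array(c['dist'],float))[0][:,0]
def tri(obs):
    A=np.zeros((3,3));b=np.zeros(3)
    for o,d in obs:
        d=d/np.linalg.norm(d);M=np.eye(3)-np.outer(d,d);A+=M;b+=M@o
    return np.linalg.solve(A,b)
E
python3 - <<'E'
from h import *
s=sense();print(s)
for n in('scene','top','wrist'):
    snap(n,n+'0.png')
    c=get_calibration(n);print(n,np.round(c['T'],3).tolist(),np.round(c['K'],1).tolist())
    if n!='wrist' or 1:
      for t in('inner_lid_flange','cap_knob','tin_rim','coasters_top'):
        print(t,[(np.round([r['location'][0]*560,r['location'][1]*420],1).tolist(),round(r['conf'],2)) for r in spot_point(n,t)])
E
```

```text
pics
{'time_s': 0.0, 'joints': array([ 8.14515837e+01,  2.20897183e+01,  3.79028014e-01, -3.14779411e-02,
       -6.84131609e+01, -1.48171172e+01]), 'joint_velocities': array([ 0.09147503, -0.00050706,  0.04075771, -0.07395453, -0.04046091,
       -0.02131187]), 'effort': array([ 8.84330238e-04, -3.90667105e+01,  1.87406141e+01,  4.21973661e+00,
        1.10336868e-02, -1.85947338e-04]), 'tcp_pos': array([0.24759492, 0.57318321, 0.22145904]), 'ee_rot': array([[ 9.17912989e-01, -3.96780874e-01, -8.26489254e-04],
       [-3.96781730e-01, -9.17910676e-01, -2.06160637e-03],
       [ 5.93626691e-05,  2.22031110e-03, -9.99997533e-01]]), 'wrist_force': array([-0.35466212,  0.16503779,  0.39678662]), 'moment': array([ 0.02620167, -0.01442574, -0.03765719]), 'gripper_width': 1.004440738004432}
scene [[-0.219, -0.585, 0.781, 1.275], [0.976, -0.125, 0.18, 0.231], [-0.008, 0.801, 0.598, 0.601], [0.0, 0.0, 0.0, 1.0]] [[414.4, 0.0, 276.1], [0.0, 414.4, 208.4], [0.0, 0.0, 1.0]]
inner_lid_flange [([329.3, 187.4], 0.81), ([433.1, 236.9], 0.78), ([394.4, 199.0], 0.71), ([372.8, 216.7], 0.57), ([106.8, 259.2], 0.44)]
cap_knob [([372.4, 207.2], 0.53)]
tin_rim [([169.3, 170.8], 0.6), ([180.5, 195.8], 0.47)]
coasters_top [([371.0, 222.8], 0.88)]
top [[-0.003, 0.987, -0.158, 0.429], [-1.0, -0.001, 0.01, 0.074], [0.01, 0.158, 0.987, 1.177], [0.0, 0.0, 0.0, 1.0]] [[528.6, 0.0, 271.1], [0.0, 528.6, 210.8], [0.0, 0.0, 1.0]]
inner_lid_flange [([115.2, 247.1], 0.97), ([221.5, 304.7], 0.65), ([171.3, 249.6], 0.64), ([146.8, 306.4], 0.57)]
cap_knob [([169.4, 246.7], 0.87), ([170.8, 250.1], 0.69)]
tin_rim [([399.1, 263.1], 0.58)]
coasters_top [([171.0, 243.8], 0.86)]
wrist [[-0.396, 0.89, 0.224, 0.31], [-0.918, -0.384, -0.097, 0.547], [-0.0, -0.244, 0.97, 0.385], [0.0, 0.0, 0.0, 1.0]] [[289.2, 0.0, 278.5], [0.0, 289.2, 206.8], [0.0, 0.0, 1.0]]
inner_lid_flange []
cap_knob []
tin_rim []
coasters_top []
```

View pics/scene0.png

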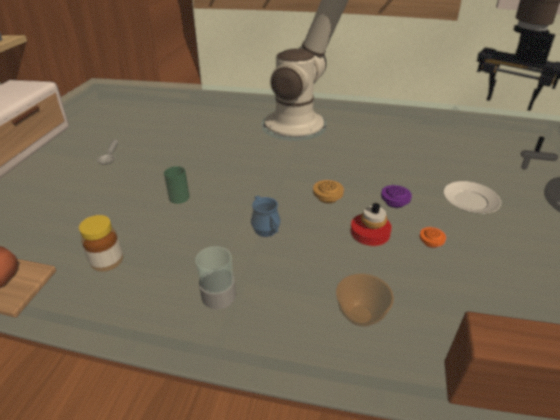

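View pics/top0.png

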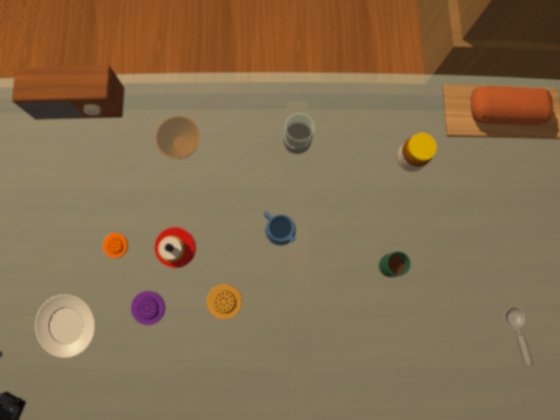

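View pics/wrist0.png

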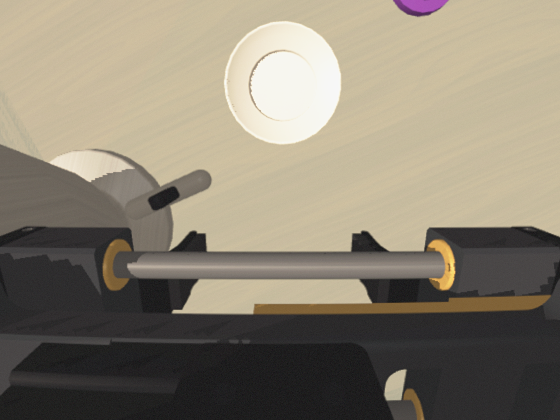

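Inner-lid candidates in the top picture are orange (116,246), purple (148,307), large brass (224,301) and the small brass one on the red coasters (171,249). The last fits, because it is neither orange nor purple, is the smaller one, and sits on the coasters with the white cap. I'll confirm it in a crop.

Run:
```python
from h import *
t=cv2.imread('pics/top0.png');s=cv2.imread('pics/scene0.png')
a=cv2.resize(t[205:335,90:250],None,fx=2.5,fy=2.5,interpolation=2);b=cv2.resize(s[180:250,310:450],(400,200),interpolation=2)
c=cv2.resize(t[235:290,365:425],(400,366),interpolation=2);d=cv2.resize(s[155:210,150:200],(300,330),interpolation=2)
o=np.zeros((600,800,3),np.uint8);o[:325,:400]=a;o[330:530,:400]=b
o[:260,400:]=cv2.resize(c,(400,260));o[265:595,400:700]=d
cv2.imwrite('pics/crop0.png',o)
f=lambda n,u,z:print(n,u,np.round(atz(n,u,z),4))
f('top',[171.3,249.6],.041);f('scene',[372.8,216.7],.041)
f('top',[169.4,246.7],.067);f('scene',[372.4,207.2],.067)
f('top',[171,243.8],.024);f('scene',[371,222.8],.024)
f('top',[399.1,263.1],.078);f('scene',[169.3,170.8],.078)
for n in('top','scene'):
  for t in('tin','inner_lid','outer_cap'):
    print(n,t,[(np.round(np.array(r['extent'])*[560,420,560,420],1).tolist(),round(r['conf'],2)) for r in spot_in(n,t)])
  for t in('tin','creamer','sugar_bowl','tea_glass','jam_jar'):
    for r in spot_point(n,t)[:2]: print(n,t,r['conf'],np.round(atz(n,np.array(r['location'])*[560,420],0),3))
```

```text
top [171.3, 249.6] [0.5259 0.2779 0.041 ]
scene [372.8, 216.7] [0.529  0.2776 0.041 ]
top [169.4, 246.7] [0.5298 0.2774 0.067 ]
scene [372.4, 207.2] [0.5298 0.2734 0.067 ]
top [171, 243.8] [0.5402 0.2819 0.024 ]
scene [371, 222.8] [0.5297 0.2759 0.024 ]
top [399.1, 263.1] [ 0.493  -0.2062  0.078 ]
scene [169.3, 170.8] [ 0.4971 -0.2138  0.078 ]
top tin [([379.4, 252.5, 416.1, 277.1], 0.75), ([159.5, 237.8, 182.3, 261.8], 0.47)]
top inner_lid [([204.6, 284.3, 241.2, 317.5], 0.95), ([132.8, 291.9, 162.9, 324.3], 0.66), ([395.9, 135.1, 435.6, 171.9], 0.66), ([99.3, 232.1, 127.8, 259.0], 0.63)]
top outer_cap [([158.0, 235.9, 180.6, 256.9], 0.86)]
top tin 0.81 [ 0.486 -0.205  0.   ]
top creamer 0.82 [0.57  0.047 0.   ]
top sugar_bowl 0.8 [0.771 0.273 0.   ]
top tea_glass 0.77 [0.787 0.002 0.   ]
top jam_jar 0.77 [ 0.738 -0.258  0.   ]
scene tin [([161.9, 165.1, 190.4, 202.9], 0.9), ([362.0, 211.1, 387.6, 228.4], 0.57), ([337.5, 271.8, 393.5, 328.8], 0.17)]
scene inner_lid [([420.6, 226.0, 445.2, 247.9], 0.85), ([313.7, 179.0, 343.8, 203.7], 0.7), ([381.0, 184.8, 411.3, 208.2], 0.68), ([360.8, 214.0, 388.3, 228.1], 0.46)]
scene outer_cap [([361.9, 216.3, 389.0, 228.2], 0.7), ([362.7, 204.0, 383.9, 223.7], 0.52), ([193.6, 245.8, 236.5, 309.7], 0.39)]
scene tin 0.68 [ 0.492 -0.208  0.   ]
scene creamer 0.69 [0.59  0.048 0.   ]
scene sugar_bowl 0.88 [0.778 0.272 0.   ]
scene sugar_bowl 0.47 [0.504 0.276 0.   ]
scene tea_glass 0.68 [0.779 0.002 0.   ]
scene jam_jar 0.55 [ 0.737 -0.27   0.   ]
scene jam_jar 0.31 [0.782 0.007 0.   ]
```

View pics/crop0.png

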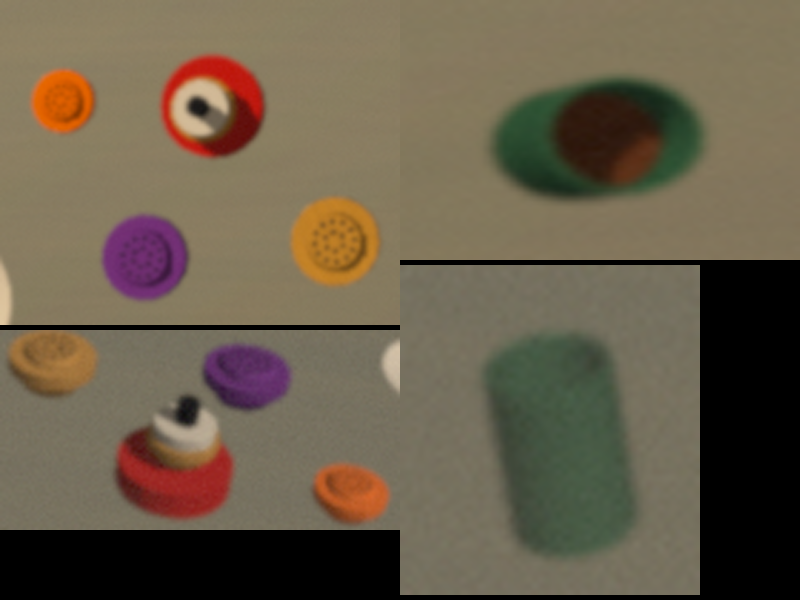

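The crop shows that the lid on the red coasters is brass-coloured and carries the white cap and black knob. It is at about (0.528, 0.277). The tin is at about (0.494, -0.209). Next I'll hover with the wrist camera looking at the lid.

```bash
python3 -m inch '[{"fingers":8.7,"delta_pos":[29.5,16,4],"spin":0},{"fingers":8.7,"delta_pos":[29.5,16,4],"spin":0},{"fingers":8.7,"delta_pos":[29.5,16,4],"spin":0},{"fingers":8.7,"delta_pos":[29.5,16,4],"spin":0},{"fingers":8.7,"delta_pos":[29.5,16,4],"spin":0},{"fingers":8.7,"delta_pos":[29.5,16,4],"spin":0},{"fingers":8.7,"delta_pos":[29.5,16,4],"spin":0},{"fingers":8.7,"delta_pos":[29.5,16,4],"spin":0},{"fingers":8.7,"delta_pos":[29.5,16,4],"spin":0},{"fingers":8.7,"delta_pos":[29.5,16,4],"spin":0},{"fingers":8.7,"delta_pos":[29.5,16,4],"spin":0},{"fingers":8.7,"delta_pos":[29.5,16,4],"spin":0}]'
cat >> h.py <<'E'
def look(n,f,targets):
    cal=get_calibration(n); im=snap(n,f)
    for t,z in targets:
        for r in spot_point(n,t)[:3]:
            u=np.array(r['location'])*[560,420]
            print(n,t,round(r['conf'],2),np.round(u,1),np.round(atz(n,u,z,cal),4))
    return cal,im
E
python3 - <<'E'
from h import *
s=sense();print(np.round(s['tcp_pos'],4),np.round(s['ee_rot'],4).tolist(),np.round(s['wrist_force'],2))
look('wrist','w1.png',[('inner_lid_flange',.041),('cap_knob',.067),('coasters_top',.024)])
E
```

```text
time_s: 2.75
tcp_pos: [0.4547, 0.3109, 0.1827]
ee_rot: [[0.919, -0.395, 0.0], [-0.395, -0.919, 0.0], [0.0, -0.0, -1.0]]
wrist_force: [-1.2, -0.0, 0.9]
gripper_width: 1.006
[0.4547 0.3109 0.1827] [[0.9187, -0.3949, 0.0003], [-0.3949, -0.9187, 0.0003], [0.0001, -0.0004, -1.0]] [-1.21 -0.02  0.9 ]
wrist inner_lid_flange 0.83 [408.2 176.1] [0.4227 0.1738 0.041 ]
wrist inner_lid_flange 0.76 [282.7 240.4] [0.4088 0.3252 0.041 ]
wrist inner_lid_flange 0.72 [172.1 159.5] [0.5373 0.3967 0.041 ]
wrist cap_knob 0.58 [278.5 119.3] [0.529  0.2787 0.067 ]
```

View pics/w1.png

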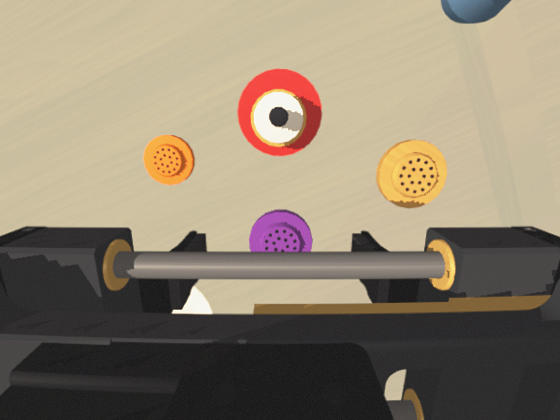

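The wrist picture shows the knob at (278,117), on the white cap with its brass ring. The lid sits off-centre on the red coasters. I'll refine the position by segmentation.

Run:
```python
from h import *
im=cv2.imread('pics/w1.png');c=get_calibration('wrist')
sub=im[60:165,225:335].astype(int)
B,G,R=sub[...,0],sub[...,1],sub[...,2]
red=((R>110)&(G<90)&(B<90)).astype(np.uint8)
knob=((R<60)&(G<60)&(B<60)).astype(np.uint8)
n,l,st,ce=cv2.connectedComponentsWithStats(knob);i=1+np.argmax(st[1:,4]);u=ce[i]+[225,60];print('knob',u,st[i],atz('wrist',u,.074,c))
white=((R>200)&(G>200)&(B>170)).astype(np.uint8)
hsv=cv2.cvtColor(im,cv2.COLOR_BGR2HSV)[60:165,225:335]
brass=((hsv[...,0]>10)&(hsv[...,0]<32)&(hsv[...,1]>120)).astype(np.uint8)
pts=np.argwhere(brass)[:,::-1]+[225,60]
cnt=cv2.convexHull(pts.astype(np.int32));e=cv2.fitEllipse(cnt);print('brass',len(pts),e,atz('wrist',e[0],.044,c))
rp=np.argwhere(red)[:,::-1]+[225,60];e=cv2.fitEllipse(cv2.convexHull(rp.astype(np.int32)));print('red',e,atz('wrist',e[0],.022,c))
for P in([.529,.2787,.046],[.529,.2787,.077]):print(proj('wrist',[P,[P[0]+.028,P[1],P[2]]],c))
cv2.imwrite('pics/c1.png',cv2.resize(im[60:165,225:335],None,fx=5,fy=5))
```

```text
knob [279.71428571 118.31168831] [ 46  48  17  18 154] [0.52916596 0.27684886 0.074     ]
brass 449 ((278.0806884765625, 117.53258514404297), (55.602169036865234, 57.63497543334961), 0.7137014865875244) [0.53187447 0.27733423 0.044     ]
red ((279.3665466308594, 111.96855163574219), (82.53194427490234, 85.876953125), 179.64633178710938) [0.53771007 0.27336106 0.022     ]
[[277.95987333 120.7292404 ]
 [266.61905963  93.56632074]]
[[277.8924059  119.15938435]
 [265.19719738  88.73422971]]
```

View pics/c1.png

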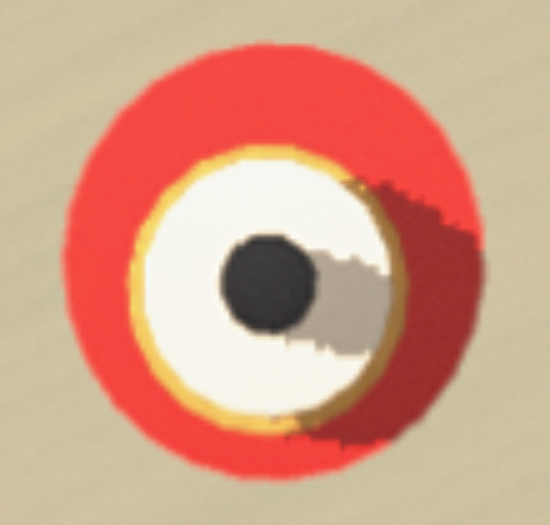

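```bash
python3 -m inch '[{"fingers":8.7,"delta_pos":[4,0,2],"spin":0},{"fingers":8.7,"delta_pos":[8.2,0.1,5],"spin":0},{"fingers":8.7,"delta_pos":[8.2,0.1,8],"spin":0},{"fingers":8.7,"delta_pos":[8.2,0.1,10],"spin":0},{"fingers":8.7,"delta_pos":[8.2,0.1,10],"spin":0},{"fingers":8.7,"delta_pos":[8.2,0.1,10],"spin":0}]'
python3 - <<'E'
from h import *
look('scene','s2.png',[('cap_knob',.067)]); look('wrist','w2.png',[('cap_knob',.067)])
s=cv2.imread('pics/s2.png');cv2.imwrite('pics/s2c.png',cv2.resize(s[130:270,290:470],None,fx=4,fy=4))
E
```

```text
time_s: 3.55
tcp_pos: [0.5304, 0.2767, 0.0829]
ee_rot: [[0.918, -0.396, 0.0], [-0.396, -0.918, -0.0], [0.001, 0.0, -1.0]]
wrist_force: [-0.5, -0.6, 0.3]
gripper_width: 1.001
scene cap_knob 0.7 [370.2 208.5] [0.5355 0.2689 0.067 ]
scene cap_knob 0.67 [368.9 223.1] [0.5871 0.2683 0.067 ]
wrist cap_knob 0.7 [278.3 243.1] [0.5285 0.2783 0.067 ]
```

View pics/s2c.png

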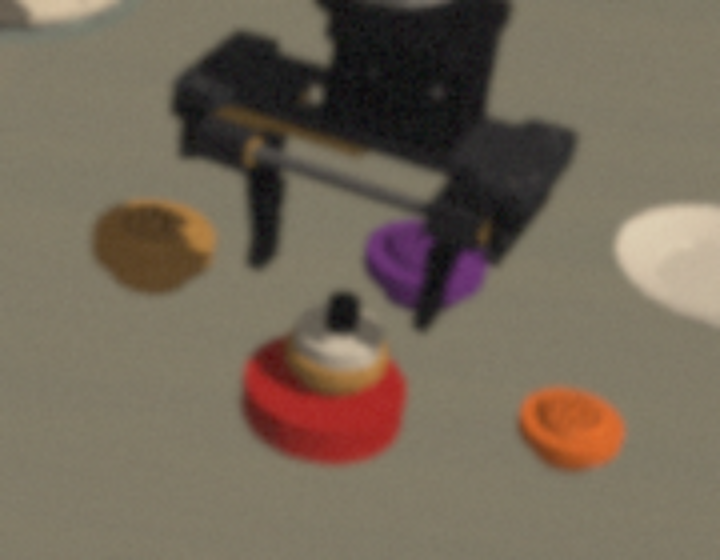

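View pics/w2.png

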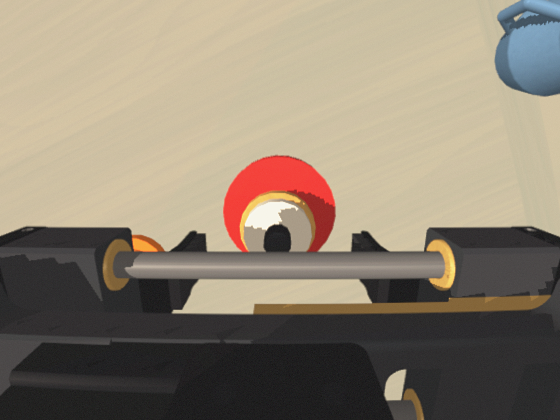

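Both pictures show the jaws straddling the lid and centred on it: the knob is at (278,240) and the fingers at 190 and 368. I'll descend and close.

```bash
python3 -m inch '[{"fingers":8.7,"delta_pos":[-0.1,-0.1,2],"spin":0},{"fingers":8.7,"delta_pos":[-0.1,-0.1,4],"spin":0},{"fingers":8.7,"delta_pos":[-0.1,-0.1,5],"spin":0},{"fingers":8.7,"delta_pos":[-0.1,-0.1,5.4],"spin":0},{"fingers":8.7,"delta_pos":[-0.1,-0.1,5.4],"spin":0},{"fingers":8.7,"delta_pos":[-0.1,-0.1,5.4],"spin":0}]'
python3 -m inch '[{"fingers":7.5,"delta_pos":[0,0,0],"spin":0},{"fingers":6.5,"delta_pos":[0,0,0],"spin":0},{"fingers":6,"delta_pos":[0,0,0],"spin":0},{"fingers":5.6,"delta_pos":[0,0,0],"spin":0},{"fingers":5.2,"delta_pos":[0,0,0],"spin":0},{"fingers":4.5,"delta_pos":[0,0,0],"spin":0},{"fingers":4.5,"delta_pos":[0,0,0],"spin":0},{"fingers":4.5,"delta_pos":[0,0,0],"spin":0},{"fingers":4.5,"delta_pos":[0,0,0],"spin":0},{"fingers":4.5,"delta_pos":[0,0,0],"spin":0}]'
```

```text
time_s: 4.35
tcp_pos: [0.5302, 0.2782, 0.0295]
ee_rot: [[0.918, -0.396, 0.001], [-0.396, -0.918, 0.001], [0.001, -0.002, -1.0]]
wrist_force: [0.0, 0.1, 0.1]
gripper_width: 1.002
time_s: 5.35
tcp_pos: [0.5297, 0.2779, 0.0287]
ee_rot: [[0.918, -0.397, 0.0], [-0.397, -0.918, 0.0], [0.0, -0.0, -1.0]]
wrist_force: [0.3, -0.2, 0.6]
gripper_width: 0.634
```

The opening is 55 mm, so the 56 mm flange is gripped. Lift and check.

```bash
python3 -m inch '[{"fingers":4.5,"delta_pos":[0,0,-0.4],"spin":0},{"fingers":4.5,"delta_pos":[0,0,-1.2],"spin":0},{"fingers":4.5,"delta_pos":[0,0,-2.5],"spin":0},{"fingers":4.5,"delta_pos":[0,0,-4.5],"spin":0},{"fingers":4.5,"delta_pos":[0,0,-6.5],"spin":0},{"fingers":4.5,"delta_pos":[0,0,-8.5],"spin":0},{"fingers":4.5,"delta_pos":[0,0,-10.5],"spin":0},{"fingers":4.5,"delta_pos":[0,0,-12.5],"spin":0},{"fingers":4.5,"delta_pos":[0,0,-14],"spin":0},{"fingers":4.5,"delta_pos":[0,0,-15],"spin":0},{"fingers":4.5,"delta_pos":[0,0,-15],"spin":0},{"fingers":4.5,"delta_pos":[0,0,-15],"spin":0}]'
python3 - <<'E'
from h import *
look('scene','s3.png',[('cap_knob',.2)]); look('wrist','w3.png',[])
s=cv2.imread('pics/s3.png')[60:270,290:470]; w=cv2.imread('pics/w3.png')
o=np.zeros((420,800,3),np.uint8);o[:,:360]=cv2.resize(s,(360,420));o[:,370:790]=cv2.resize(w[100:380,140:420],(420,420));cv2.imwrite('pics/c3.png',o)
E
```

```text
time_s: 6.55
tcp_pos: [0.5291, 0.2775, 0.1783]
ee_rot: [[0.918, -0.397, -0.001], [-0.397, -0.918, -0.0], [-0.001, 0.0, -1.0]]
wrist_force: [-0.2, -0.4, -1.1]
gripper_width: 0.63
scene cap_knob 0.68 [379.6 163.8] [0.5721 0.2715 0.2   ]
```

View pics/c3.png

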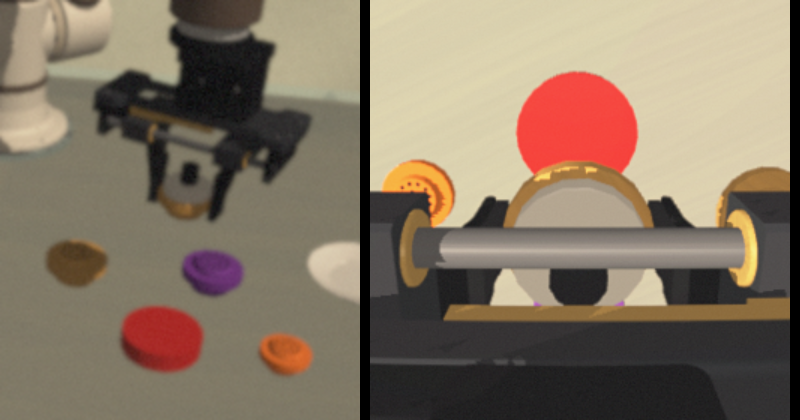

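The lid is held level with the cap riding on it, and the coasters are left empty. Carrying it towards the tin now.

```bash
python3 -m inch '[{"fingers":4.5,"delta_pos":[0.2,1,-1],"spin":0},{"fingers":4.5,"delta_pos":[0.5,3,-1],"spin":0},{"fingers":4.5,"delta_pos":[1,6,-1],"spin":0},{"fingers":4.5,"delta_pos":[1.5,9,-1],"spin":0},{"fingers":4.5,"delta_pos":[2.2,12.5,-1],"spin":0},{"fingers":4.5,"delta_pos":[2.8,16,-1],"spin":0},{"fingers":4.5,"delta_pos":[3.5,20,-1],"spin":0},{"fingers":4.5,"delta_pos":[4.2,24,-1],"spin":0},{"fingers":4.5,"delta_pos":[4.9,28,-1],"spin":0},{"fingers":4.5,"delta_pos":[5.6,32,-1],"spin":0},{"fingers":4.5,"delta_pos":[6.3,36,-1],"spin":0},{"fingers":4.5,"delta_pos":[6.9,39.5,-1],"spin":0},{"fingers":4.5,"delta_pos":[7.4,42.5,-1],"spin":0},{"fingers":4.5,"delta_pos":[7.8,44.5,-1],"spin":0},{"fingers":4.5,"delta_pos":[8,45.6,-1],"spin":0},{"fingers":4.5,"delta_pos":[8.1,46,-1],"spin":0},{"fingers":4.5,"delta_pos":[8.1,46,-1],"spin":0},{"fingers":4.5,"delta_pos":[8.1,46,-1],"spin":0},{"fingers":4.5,"delta_pos":[8.1,46,-1],"spin":0}]'
python3 - <<'E'
from h import *
s=sense();print(np.round(s['tcp_pos'],4),np.round(s['joints'],1))
look('wrist','w4.png',[('tin_rim',.078),('tin',0)]);look('scene','s4.png',[('tin_rim',.078)]);look('top','t4.png',[('tin_rim',.078)])
E
```

```text
time_s: 8.6
tcp_pos: [0.4217, -0.176, 0.1886]
ee_rot: [[0.919, -0.395, 0.0], [-0.395, -0.919, 0.0], [-0.0, -0.0, -1.0]]
wrist_force: [0.2, 0.7, -0.6]
gripper_width: 0.627
[ 0.4217 -0.176   0.1886] [ -2.2   7.3 -25.1  -0.  -57.6  68.9]
wrist tin_rim 0.88 [274.1 121.9] [ 0.4952 -0.2036  0.078 ]
wrist tin 0.9 [274.9 122.1] [ 0.498  -0.2045  0.    ]
scene tin_rim 0.84 [172.6 171.3] [ 0.4977 -0.2048  0.078 ]
top tin_rim 0.92 [393.9 265.2] [ 0.4888 -0.1949  0.078 ]
```

View pics/w4.png

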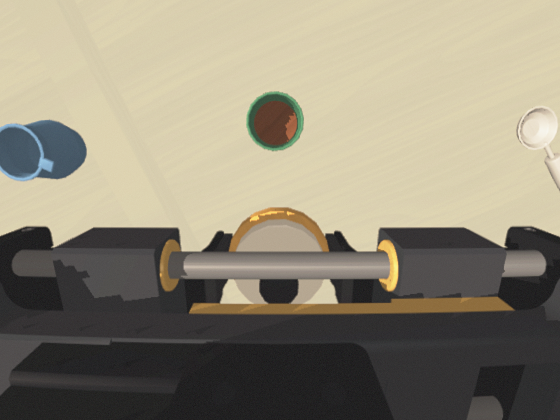

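View pics/s4.png

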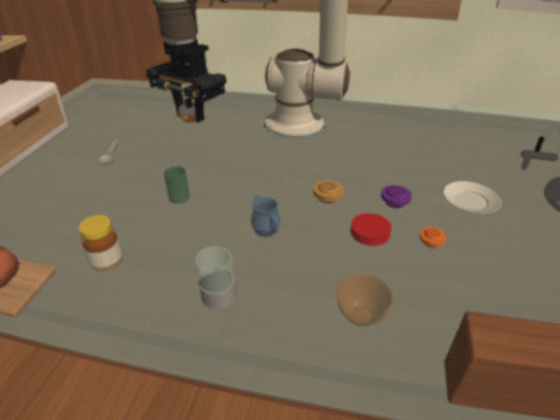

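The wrist picture shows the tin's rim at (275,121), with the mouth open and clear, and the held lid at (279,260). I'll fit both outlines.

Run:
```python
from h import *
im=cv2.imread('pics/w4.png');c=get_calibration('wrist');s=sense();R=s['ee_rot'];p=s['tcp_pos']
hsv=cv2.cvtColor(im,cv2.COLOR_BGR2HSV)
g=((hsv[...,0]>50)&(hsv[...,0]<95)&(hsv[...,1]>70)).astype(np.uint8)
g[:80]=0;g[165:]=0;g[:,:235]=0;g[:,315:]=0
pts=np.argwhere(g)[:,::-1];e=cv2.fitEllipse(cv2.convexHull(pts.astype(np.int32)))
P=atz('wrist',e[0],.078,c);print('rim',e,P)
# expected outlines
a=np.linspace(0,2*np.pi,60)
for z,r in((.078,.0265),(0,.0265)):
    q=proj('wrist',np.c_[P[0]+r*np.cos(a),P[1]+r*np.sin(a),0*a+z],c);print(z,q.min(0),q.max(0),'obs',pts.min(0),pts.max(0))
# lid: expected projection with centre at tcp, flange top z
zf=p[2]+.0175
for dx in(-.003,0,.003):
    ctr=p+R[:,0]*dx
    q=proj('wrist',np.c_[ctr[0]+.028*np.cos(a),ctr[1]+.028*np.sin(a),0*a+zf],c);print(dx,q.min(0),q.max(0))
    q=proj('wrist',np.c_[ctr[0]+.024*np.cos(a),ctr[1]+.024*np.sin(a),0*a+zf+.011],c);print(' cap',q.min(0),q.max(0))
print('delta tool',R.T@(P-p))
cv2.imwrite('pics/c4.png',cv2.resize(im[195:320,210:350],None,fx=4,fy=4))
```

```text
rim ((274.49993896484375, 120.73593139648438), (55.92556381225586, 57.69758224487305), 176.28558349609375) [ 0.49577961 -0.204845    0.078     ]
0.078 [245.36454408  90.00286724] [303.63304839 150.25159425] obs [247  92] [302 149]
0 [252.78125704 100.03219625] [298.00220581 146.70220158] obs [247  92] [302 149]
-0.003 [226.76120266 218.01316375] [329.15832907 311.83411928]
 cap [230.87596905 232.23172412] [324.95114689 317.51875384]
0 [226.50544592 212.46219861] [329.41477926 307.25728176]
 cap [230.62045133 226.37642553] [325.20655827 312.62957224]
0.003 [226.24877036 206.85610896] [329.67220032 302.63142325]
 cap [230.36384106 220.45724246] [325.46308444 307.68353293]
delta tool [ 0.07941391 -0.00336682  0.11052844]
```

View pics/c4.png

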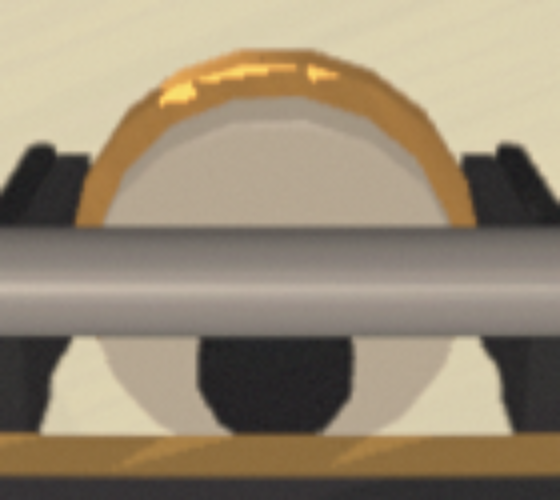

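```bash
python3 -m inch '[{"fingers":4.5,"delta_pos":[1,-0.1,0.5],"spin":0},{"fingers":4.5,"delta_pos":[3,-0.2,1.5],"spin":0},{"fingers":4.5,"delta_pos":[5.5,-0.3,3],"spin":0},{"fingers":4.5,"delta_pos":[7.2,-0.3,4.5],"spin":0},{"fingers":4.5,"delta_pos":[7.9,-0.3,6],"spin":0},{"fingers":4.5,"delta_pos":[7.9,-0.3,7.5],"spin":0},{"fingers":4.5,"delta_pos":[7.9,-0.3,8.7],"spin":0},{"fingers":4.5,"delta_pos":[7.9,-0.3,9.2],"spin":0},{"fingers":4.5,"delta_pos":[7.9,-0.3,9.2],"spin":0},{"fingers":4.5,"delta_pos":[7.9,-0.3,9.2],"spin":0},{"fingers":4.5,"delta_pos":[7.9,-0.3,9.2],"spin":0}]'
python3 - <<'E'
from h import *
s=sense();print(np.round(s['tcp_pos'],4))
w=capture('wrist')[:,:,::-1];sc=capture('scene')[:,:,::-1];t=capture('top')[:,:,::-1]
o=np.zeros((600,800,3),np.uint8)
o[:300,:400]=cv2.resize(sc[120:210,120:240],(400,300));o[:300,400:]=cv2.resize(t[200:320,320:480],(400,300));o[300:,:400]=cv2.resize(w[150:360,140:420],(400,300))
cv2.imwrite('pics/c5.png',o)
E
```

```text
time_s: 10.05
tcp_pos: [0.4958, -0.2053, 0.0975]
ee_rot: [[0.918, -0.396, 0.002], [-0.396, -0.918, -0.0], [0.002, -0.0, -1.0]]
wrist_force: [-0.7, -0.4, -1.1]
gripper_width: 0.632
[ 0.4958 -0.2053  0.0975]
```

View pics/c5.png

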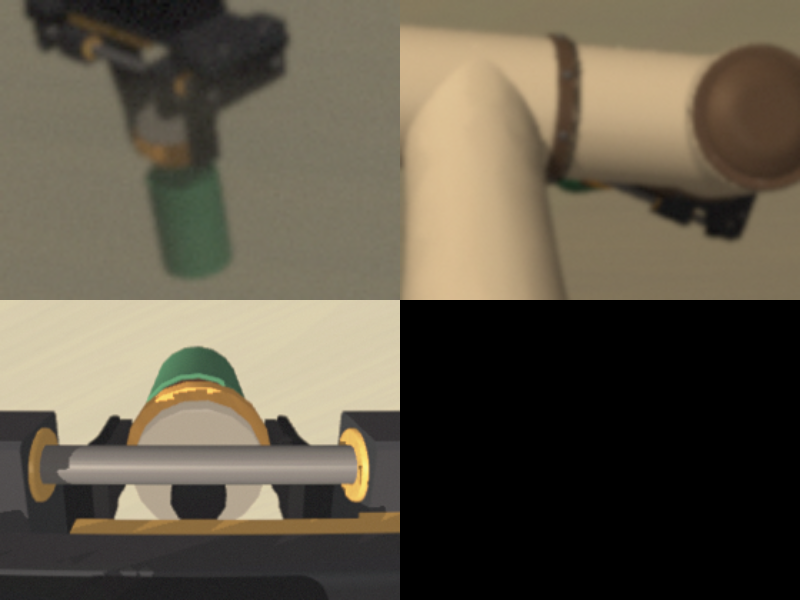

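Run:
```python
from h import *
c=get_calibration('wrist');im=capture('wrist')[:,:,::-1].copy();s=sense();R=s['ee_rot'];p=s['tcp_pos'];print(p)
a=np.linspace(0,2*np.pi,120)
def dr(ctr,z,r,col):
    q=proj('wrist',np.c_[ctr[0]+r*np.cos(a),ctr[1]+r*np.sin(a),0*a+z],c)
    cv2.polylines(big,[np.int32((q-[210,170])*5)],True,col,1)
big=cv2.resize(im[170:280,210:350],None,fx=5,fy=5)
t=[.4958,-.2048];dr(t,.078,.0265,(0,0,255));dr(t,0.,.0265,(255,0,0))
l=p+R[:,0]*.0007;dr(l,p[2]+.0173,.028,(255,255,0));dr(l,p[2]+.0283,.024,(255,0,255))
cv2.imwrite('pics/c6.png',big)
```

```text
[ 0.49544108 -0.20523751  0.09711905]
```

View pics/c6.png

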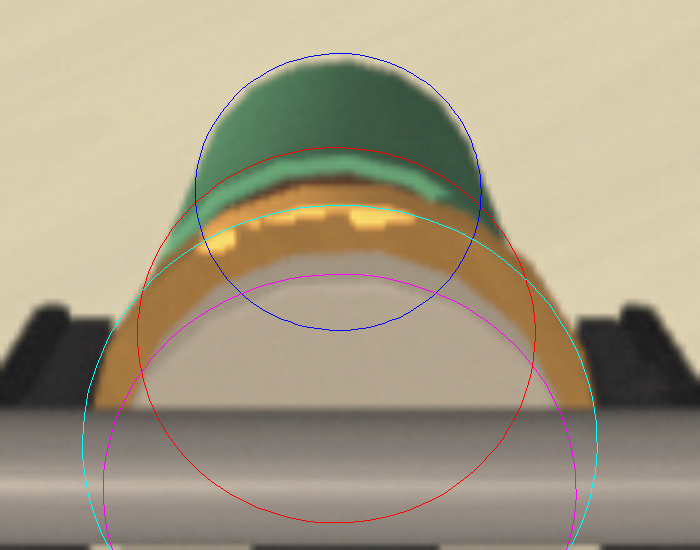

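The overlay agrees within about 1 mm. Lowering with force checks.

```bash
python3 -m inch '[{"fingers":4.5,"delta_pos":[-0.1,0,0.4],"spin":0},{"fingers":4.5,"delta_pos":[-0.1,0,0.9],"spin":0},{"fingers":4.5,"delta_pos":[-0.1,0,1.3],"spin":0},{"fingers":4.5,"delta_pos":[-0.1,0,1.6],"spin":0},{"fingers":4.5,"delta_pos":[-0.1,0,1.8],"spin":0},{"fingers":4.5,"delta_pos":[-0.1,0,2],"spin":0},{"fingers":4.5,"delta_pos":[-0.1,0,2.1],"spin":0},{"fingers":4.5,"delta_pos":[-0.1,0,2.2],"spin":0},{"fingers":4.5,"delta_pos":[-0.1,0,2.2],"spin":0}]'
python3 -m inch '[{"fingers":4.5,"delta_pos":[0,0,0.1],"spin":0},{"fingers":4.5,"delta_pos":[0,0,0.2],"spin":0},{"fingers":4.5,"delta_pos":[0,0,0.3],"spin":0},{"fingers":4.5,"delta_pos":[0,0,0.3],"spin":0}]'
```

```text
time_s: 11.15
tcp_pos: [0.4946, -0.2048, 0.0746]
ee_rot: [[0.918, -0.396, 0.001], [-0.396, -0.918, -0.0], [0.001, -0.0, -1.0]]
wrist_force: [1.3, 0.8, -0.9]
gripper_width: 0.633
time_s: 11.55
tcp_pos: [0.4943, -0.2048, 0.0715]
ee_rot: [[0.918, -0.397, 0.0], [-0.397, -0.918, 0.0], [0.0, -0.0, -1.0]]
wrist_force: [1.2, 2.4, -0.6]
gripper_width: 0.634
```

```bash
for i in 1 2; do :; done; python3 -m inch '[{"fingers":4.5,"delta_pos":[0,0,0.05],"spin":0},{"fingers":4.5,"delta_pos":[0,0,0.1],"spin":0},{"fingers":4.5,"delta_pos":[0,0,0.1],"spin":0}]'
python3 - <<'E'
from h import *
s=sense();print(s['wrist_force'],s['tcp_pos'])
E
```

```text
time_s: 11.85
tcp_pos: [0.4945, -0.2047, 0.0708]
ee_rot: [[0.918, -0.396, 0.0], [-0.396, -0.918, 0.0], [0.0, -0.0, -1.0]]
wrist_force: [0.2, 3.0, 1.5]
gripper_width: 0.633
[0.22494765 3.03540384 1.51225728] [ 0.49449478 -0.20472735  0.07077396]
```

```bash
python3 -m inch '[{"fingers":4.5,"delta_pos":[0,0,0.05],"spin":0},{"fingers":4.5,"delta_pos":[0,0,0.1],"spin":0},{"fingers":4.5,"delta_pos":[0,0,0.1],"spin":0}]'
python3 - <<'E'
from h import *
w=capture('wrist')[:,:,::-1];sc=capture('scene')[:,:,::-1]
o=np.zeros((400,800,3),np.uint8)
o[:,:390]=cv2.resize(sc[140:210,140:210],(390,400));o[:,400:]=cv2.resize(w[150:300,205:355],(400,400))
cv2.imwrite('pics/c7.png',o)
E
```

```text
time_s: 12.15
tcp_pos: [0.4947, -0.2047, 0.0706]
ee_rot: [[0.918, -0.396, 0.001], [-0.396, -0.918, -0.0], [0.001, -0.0, -1.0]]
wrist_force: [0.0, 4.4, 6.8]
gripper_width: 0.631
```

View pics/c7.png

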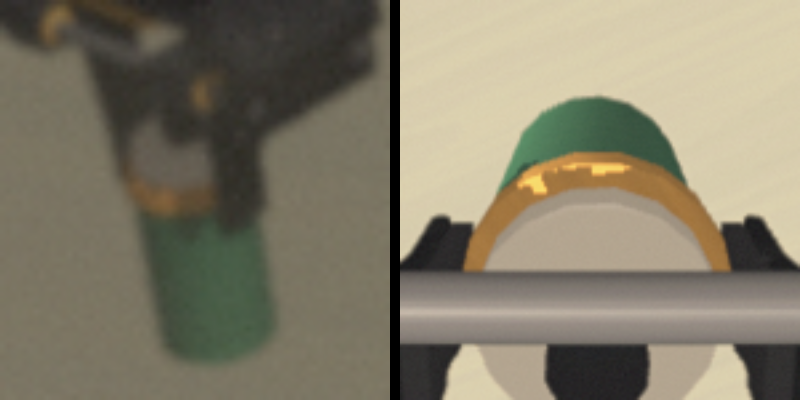

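The lid is seated at the expected height (TCP 0.0706 m against 0.0707 m), with about 7 N contact force and the flange on the rim all round. I'll relax the push, open and rise.

```bash
python3 -m inch '[{"fingers":4.5,"delta_pos":[0,0,-0.1],"spin":0},{"fingers":5.4,"delta_pos":[0,0,-0.1],"spin":0},{"fingers":5.7,"delta_pos":[0,0,-0.1],"spin":0},{"fingers":6.2,"delta_pos":[0,0,-0.1],"spin":0},{"fingers":7,"delta_pos":[0,0,-0.1],"spin":0},{"fingers":7.8,"delta_pos":[0,0,-0.1],"spin":0},{"fingers":8.6,"delta_pos":[0,0,-0.1],"spin":0},{"fingers":8.6,"delta_pos":[0,0,-0.1],"spin":0},{"fingers":8.6,"delta_pos":[0,0,-0.1],"spin":0}]'
python3 -m inch '[{"fingers":8.6,"delta_pos":[0,0,-0.5],"spin":0},{"fingers":8.6,"delta_pos":[0,0,-1.5],"spin":0},{"fingers":8.6,"delta_pos":[-1,0,-3.5],"spin":0},{"fingers":8.6,"delta_pos":[-3,0,-6],"spin":0},{"fingers":8.6,"delta_pos":[-6,0,-8],"spin":0},{"fingers":8.6,"delta_pos":[-7.5,0,-9.5],"spin":0},{"fingers":8.6,"delta_pos":[-8,0,-10],"spin":0},{"fingers":8.6,"delta_pos":[-8,0,-10],"spin":0},{"fingers":8.6,"delta_pos":[-8,0,-10],"spin":0},{"fingers":8.6,"delta_pos":[-8,0,-10],"spin":0}]'
python3 - <<'E'
from h import *
s=sense();print(np.round(s['tcp_pos'],4))
look('wrist','w8.png',[('cap_knob',.109),('inner_lid_flange',.083)]);look('scene','s8.png',[('cap_knob',.109),('inner_lid_flange',.083),('tin',0)])
w=cv2.imread('pics/w8.png');sc=cv2.imread('pics/s8.png')
o=np.zeros((400,800,3),np.uint8)
o[:,:390]=cv2.resize(sc[140:210,140:210],(390,400));o[:,400:]=cv2.resize(w[50:200,205:355],(400,400))
cv2.imwrite('pics/c8.png',o)
E
```

```text
time_s: 13.15
tcp_pos: [0.4942, -0.2049, 0.0705]
ee_rot: [[0.918, -0.397, -0.0], [-0.397, -0.918, -0.0], [-0.0, 0.0, -1.0]]
wrist_force: [-0.2, -0.1, -0.5]
gripper_width: 0.977
time_s: 14.15
tcp_pos: [0.4211, -0.1732, 0.1697]
ee_rot: [[0.918, -0.397, -0.002], [-0.397, -0.918, 0.0], [-0.001, 0.001, -1.0]]
wrist_force: [0.9, 0.6, 0.3]
gripper_width: 0.981
[ 0.4211 -0.1732  0.1697]
wrist cap_knob 0.56 [273.9 116.2] [ 0.4961 -0.2023  0.109 ]
scene cap_knob 0.81 [170.3 161. ] [ 0.5013 -0.204   0.109 ]
scene inner_lid_flange 0.87 [394.9 196.8] [0.5032 0.3191 0.083 ]
scene inner_lid_flange 0.69 [174.7 168.9] [ 0.4936 -0.2002  0.083 ]
scene inner_lid_flange 0.67 [329.2 188.1] [0.4997 0.1747 0.083 ]
scene tin 0.85 [177.6 193.7] [ 0.4814 -0.2113  0.    ]
```

View pics/c8.png

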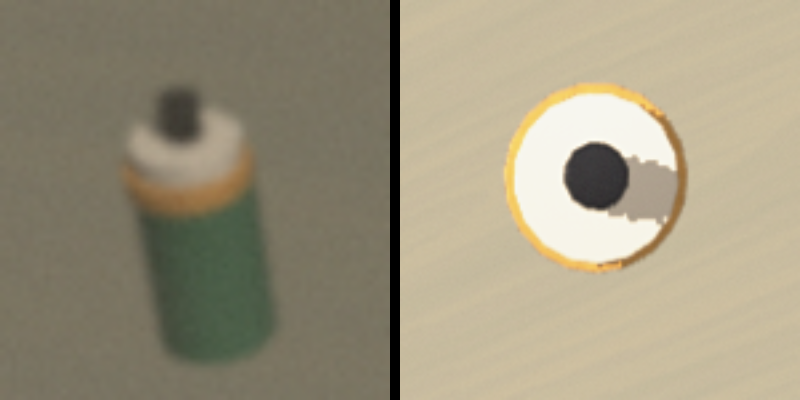

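The lid is seated flat with the cap on it. The knob is at wrist pixel (279,116).

Run:
```python
from h import *
im=cv2.imread('pics/w8.png');c=get_calibration('wrist');s=sense();R=s['ee_rot'];p=s['tcp_pos']
sub=im[85:150,240:320].max(2)<70
n,l,st,ce=cv2.connectedComponentsWithStats(sub.astype(np.uint8));i=1+np.argmax(st[1:,4]);u=ce[i]+[240,85]
P=atz('wrist',u,.117,c);print(u,st[i],P,(R.T@(P-p))*100)
hsv=cv2.cvtColor(im,cv2.COLOR_BGR2HSV);b=((hsv[...,0]>8)&(hsv[...,0]<32)&(hsv[...,1]>120));m=np.zeros_like(b);m[70:165,235:325]=1
q=np.argwhere(b&m)[:,::-1];e=cv2.fitEllipse(cv2.convexHull(q.astype(np.int32)));print(e,atz('wrist',e[0],.086,c))
```

```text
[278.48798077 115.62980769] [ 28  19  22  24 416] [ 0.49455878 -0.20531811  0.117     ] [8.04309603 0.02722774 5.31539018]
((277.81585693359375, 116.04322052001953), (67.23584747314453, 70.3005599975586), 5.918645858764648) [ 0.49616356 -0.20541877  0.086     ]
```

```bash
python3 -m inch '[{"fingers":5,"delta_pos":[2,0,0],"spin":0},{"fingers":5,"delta_pos":[5,0,0],"spin":0},{"fingers":5,"delta_pos":[7.5,0,1],"spin":0},{"fingers":5,"delta_pos":[8.1,0,2],"spin":0},{"fingers":5,"delta_pos":[8.1,0,3],"spin":0},{"fingers":5,"delta_pos":[8.1,0,4],"spin":0},{"fingers":5,"delta_pos":[8.1,0,4],"spin":0},{"fingers":5,"delta_pos":[8.1,0,4],"spin":0}]'
python3 - <<'E'
from h import *
s=sense();print(np.round(s['tcp_pos'],4))
w=capture('wrist')[:,:,::-1];sc=capture('scene')[:,:,::-1]
o=np.zeros((400,800,3),np.uint8)
o[:,:390]=cv2.resize(sc[120:210,120:210],(390,400));o[:,400:]=cv2.resize(w[150:330,180:380],(400,400))
cv2.imwrite('pics/c9.png',o)
E
```

```text
time_s: 15.3
tcp_pos: [0.4946, -0.205, 0.1307]
ee_rot: [[0.918, -0.396, -0.0], [-0.396, -0.918, -0.0], [-0.0, 0.0, -1.0]]
wrist_force: [0.1, -0.5, -0.1]
gripper_width: 0.577
[ 0.4946 -0.205   0.1307]
```

View pics/c9.png

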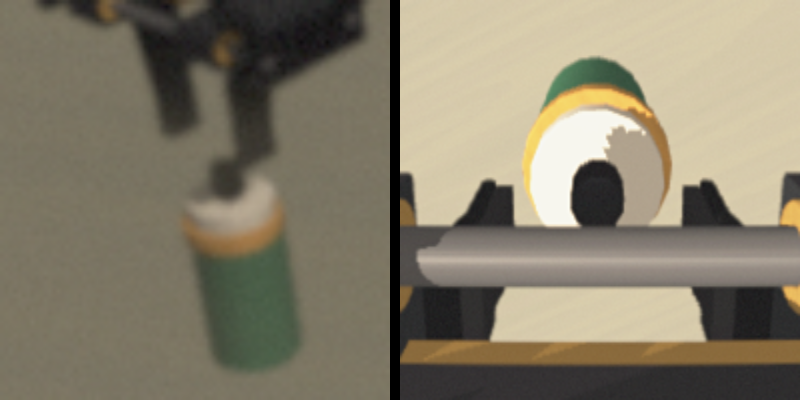

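The jaws are centred on the knob, which is at crop column 597 midway between the fingers at 500 and 697. Descending 2.8 cm.

```bash
python3 -m inch '[{"fingers":5,"delta_pos":[0,0,1],"spin":0},{"fingers":5,"delta_pos":[0,0,1.8],"spin":0},{"fingers":5,"delta_pos":[0,0,2.4],"spin":0},{"fingers":5,"delta_pos":[0,0,2.8],"spin":0},{"fingers":5,"delta_pos":[0,0,2.8],"spin":0},{"fingers":5,"delta_pos":[0,0,2.8],"spin":0}]'
python3 -m inch '[{"fingers":4,"delta_pos":[0,0,0],"spin":0},{"fingers":3,"delta_pos":[0,0,0],"spin":0},{"fingers":2.4,"delta_pos":[0,0,0],"spin":0},{"fingers":2,"delta_pos":[0,0,0],"spin":0},{"fingers":1.7,"delta_pos":[0,0,0],"spin":0},{"fingers":1.2,"delta_pos":[0,0,0],"spin":0},{"fingers":0.8,"delta_pos":[0,0,0],"spin":0},{"fingers":0.8,"delta_pos":[0,0,0],"spin":0},{"fingers":0.8,"delta_pos":[0,0,0],"spin":0},{"fingers":0.8,"delta_pos":[0,0,0],"spin":0}]'
```

```text
time_s: 16.0
tcp_pos: [0.4953, -0.2053, 0.1025]
ee_rot: [[0.918, -0.396, -0.0], [-0.396, -0.918, -0.0], [-0.0, 0.0, -1.0]]
wrist_force: [0.2, -0.1, 0.3]
gripper_width: 0.575
time_s: 17.0
tcp_pos: [0.4952, -0.2052, 0.1026]
ee_rot: [[0.918, -0.397, 0.0], [-0.397, -0.918, -0.0], [0.0, 0.0, -1.0]]
wrist_force: [-1.1, -0.6, 0.2]
gripper_width: 0.191
```

```bash
python3 -m inch '[{"fingers":0.8,"delta_pos":[0,0,-0.2],"spin":0},{"fingers":0.8,"delta_pos":[0,0,-0.5],"spin":0},{"fingers":0.8,"delta_pos":[0,0,-0.9],"spin":0},{"fingers":0.8,"delta_pos":[0,0,-1.4],"spin":0},{"fingers":0.8,"delta_pos":[0,0,-2],"spin":0},{"fingers":0.8,"delta_pos":[0,0,-2.8],"spin":0},{"fingers":0.8,"delta_pos":[0,0,-3.8],"spin":0},{"fingers":0.8,"delta_pos":[0,0,-5],"spin":0},{"fingers":0.8,"delta_pos":[0,0,-6.2],"spin":0},{"fingers":0.8,"delta_pos":[0,0,-7.4],"spin":0},{"fingers":0.8,"delta_pos":[0,0,-8.4],"spin":0},{"fingers":0.8,"delta_pos":[0,0,-9],"spin":0},{"fingers":0.8,"delta_pos":[0,0,-9.4],"spin":0},{"fingers":0.8,"delta_pos":[0,0,-9.5],"spin":0},{"fingers":0.8,"delta_pos":[0,0,-9.5],"spin":0},{"fingers":0.8,"delta_pos":[0,0,-9.5],"spin":0},{"fingers":0.8,"delta_pos":[0,0,-9.5],"spin":0}]'
python3 - <<'E'
from h import *
w=capture('wrist')[:,:,::-1];sc=capture('scene')[:,:,::-1]
o=np.zeros((600,800,3),np.uint8)
o[:400,:390]=cv2.resize(sc[110:210,110:210],(390,400));o[:400,400:]=cv2.resize(w[100:330,180:380],(400,400))
o[400:,:266]=cv2.resize(sc,(266,200))
cv2.imwrite('pics/c10.png',o);cv2.imwrite('pics/s10.png',sc)
a=cv2.imread('pics/s0.png') if 0 else cv2.imread('pics/scene0.png')
for t in('creamer','sugar_bowl','tea_glass','jam_jar','tin'):
    r=spot_point('scene',t)
    if r:print(t,np.round(atz('scene',np.array(r[0]['location'])*[560,420],0),3))
E
```

```text
time_s: 18.7
tcp_pos: [0.4949, -0.2052, 0.1971]
ee_rot: [[0.918, -0.397, -0.001], [-0.397, -0.918, 0.0], [-0.001, 0.0, -1.0]]
wrist_force: [0.2, -0.1, -0.9]
gripper_width: 0.197
creamer [0.578 0.048 0.   ]
sugar_bowl [0.773 0.277 0.   ]
tea_glass [0.787 0.004 0.   ]
jam_jar [ 0.744 -0.262  0.   ]
tin [ 0.496 -0.202  0.   ]
```

View pics/c10.png

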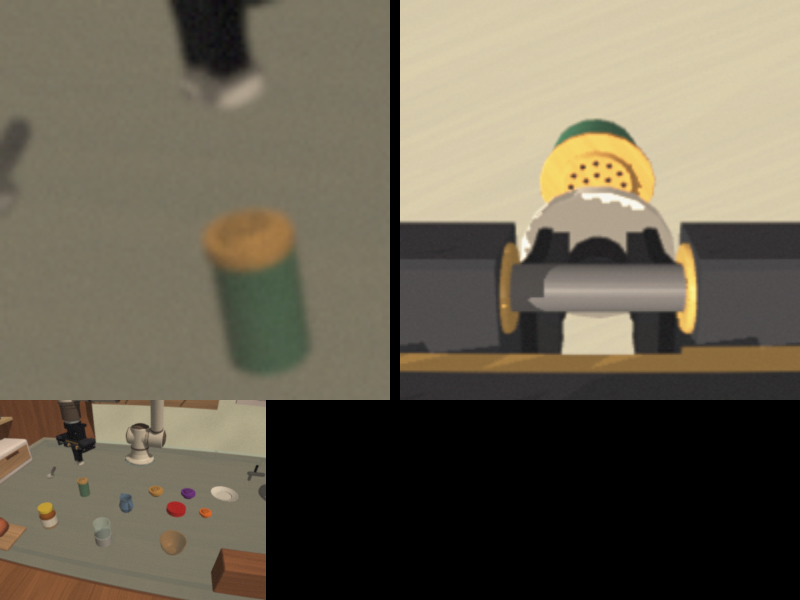

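View pics/s10.png

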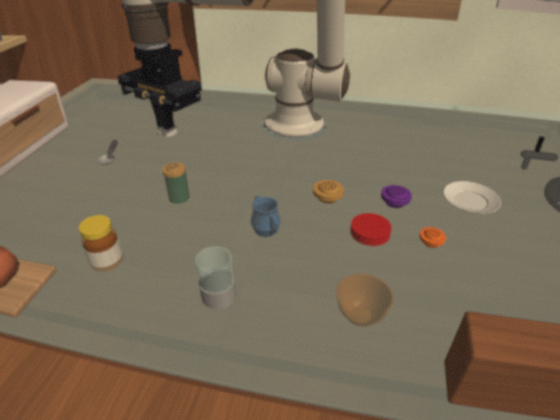

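The cap is held level above the tin, the brass lid is still seated flat at (175,169), the tin is standing, and the bystanders are where they were. Handing in.

```bash
python3 -c "
from station import *
print(finish_job())"
```

```text
the job is handed in; nothing more can be done
None
```

I fitted the double lid onto the green tin, then took the white cap by its knob and lifted it 9.5 cm. I handed in at about 19 s, with the cap still held.

- **Fit:** I carried the lid from the coasters by its brass flange, with the cap riding on top, and lowered it until it touched. The tool height was 0.0706 m against 0.0707 m expected, with about 7 N pushing up and a sideways force of up to 4.4 N. Both were gone after I opened the gripper.
- **Lift:** The last pictures show the brass lid flat on the tin and the tin upright where it stood. The cap is level, its lower edge about 10.5 cm above the tin's rim.
- **Bystanders:** The creamer, bowl, jar and glass came out within about 1 cm of their starting positions, which is the scatter of the detections.
- **Disagreements:** While the lid was held near the tin, the top camera put the rim about 1 cm from where the wrist camera did. The arm may have been partly in its view, so I went by the wrist camera. After I released the lid, one scene detection put the tin about 1 cm off. The final one agreed with its position again.
- **Knob grip:** The jaws read about 17 mm on the 18 mm knob. The flange also read about 1 mm low (55 of 56 mm), so I took this as normal.

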